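Seat the keyed sensor module in the sloping test nest and latch the hold-down bail

TASK

Load the sensor module into the sloping test console: swing the wire hold-down bail clear if it hangs over the nest, turn the module until its key drops into the keyway and its flange sits fully home on the nest ring, let go, then swing the bail down over the flange until its tab snaps under the spring catch and stays there. Do not force the module, and leave the other things on the bench where they stand.

Things in the scene. Friction and masses are not known exactly. Their poses are not given: they have to be found in the camera images.
- module: Loose bare-metal sensor module, about 0.12 kg (varies), 54 mm high, standing upright on its 30 mm spigot. Origin: centre of the spigot's lower end; z up its axis, x towards its key. Spigot z 0 to 16 mm, its lowest 5.5 mm tapering to 22 mm diameter. Key: 6 mm wide, z 6 to 16, reaching 20.5 mm from the axis. Black face with four pins on top.
- module_flange (a point): On the module's axis at the underside of its flange (module z = 16 mm), axes as the module's. The flange is 48 mm across, 5 mm thick, with a pointer lug 6 mm wide straight above the key, reaching 28 mm from the axis.
- module_grip (a point): On the module's axis at module z = 42 mm, axes as the module's: the round grip barrel, 32 mm diameter, from module z 21 to 54 mm; it may be gripped across any diameter.
- console: Fixed grey test console, 144 deep x 116 wide mm, placed and turned differently each time. Origin under its centre, z up, -x its front (towards the robot). Its panel slopes 30 degrees: 30 mm high at the front edge, 113 mm at the back. Black nest ring, bail and catch stand on the panel.
- nest_mouth (a point): Centre of the nest's top: black ring, 56 mm outside, bore 32.4 mm, 17 mm deep. z points out along the bore (30 degrees from vertical, leaning to the console's front), x uphill along the panel, y level. Module home: its flange lies on the ring, module_flange is here and the module's x and z axes agree with these.
- keyway (a point): Middle of the 9 mm wide keyway cut through the ring's uphill side, at its top edge: nest_mouth x = +22 mm; axes as nest_mouth's. With its key off this slot the module's spigot enters 6 mm, the key rides on the ring and the flange stands 10 mm proud; turned into line (within about 4 degrees), it drops home.
- bail (a joint): Angle of the wire hold-down bail, rad: 0 shut (parallel to the panel), growing as it swings up and back uphill to its stop at 2.2. Starts at 0.9 to 2.1; below 1.9 it is in a gripper's way over the nest. Stiff hinge (0.025 N m): stays where left above 0.5, but a weak spring lifts it if let go uncaught near 0. Shuts only over a module that is home.
- bail_hinge (a point): Middle of the bail's hinge line, at nest_mouth x = +42, z = +9 mm; turns with the bail: -x along the bail to its tip, y the hinge axis, z out of its upper face. A U of 5 mm wire: arms at y = +/-21.5, crossbar 76 mm from the hinge. Shut, the arms pass beside the barrel 1.5 mm above the flange. Fixed cheeks 25 to 32 mm either side, 4 mm above.
- bail_tab (a point): Middle of the upper face of the bail's flat tab, 89 mm from the hinge line, axes as bail_hinge's. Tab 18 mm wide, 3 mm thick, 76 to 103 mm from the hinge; its rolled lip (5 mm) ends at 105.5 mm. Shut, it is at nest_mouth x = -47, z = +10.5 mm, 31 mm downhill of the barrel.
- catch (a joint): Travel of the spring catch, m: steel slide just downhill of the shut tab; 0 at rest, up to 0.006 pushed downhill. The lip, pressed down with about 5 N on the tab, pushes the roller aside some 2 mm, then snaps under it and the catch springs back to 0.
- catch_roller (a point): Middle of the catch's cross roller, 6 mm diameter, 20 mm long, between two ears; axes as nest_mouth's. It moves with the catch; at rest at nest_mouth x = -64.5, z = +13.6 mm, over the shut bail's lip. The catch's highest edge is 3.4 mm above this point, its rear wall 10 to 15 mm downhill.
- wick_reel: Bystander: flat reel of solder wick lying on its side, 42 mm diameter, 12 mm high; origin under its centre.
- flux_tin: Bystander: low round tin, 47 mm diameter, 21 mm high; origin under its centre.
- flux_bottle: Bystander: round bottle with black cap, 38 mm diameter, 76 mm high; origin under its centre.
- solder_reel: Bystander: reel of solder standing on its flange, 58 mm diameter, 30 mm high; origin under its centre.
- microscope: Fixed stereo microscope on the right. Keep clear of its overhanging head and eyepieces: they fill world x 0.37 to 0.75, y -0.40 to -0.20, up to z = 0.42 m, so draw back before swinging past it.
- power_supply: Fixed bench power supply with another box and a spray can on it, behind the parts: world x from 0.60 (knobs; cases from 0.615), y -0.055 to 0.10, 0.24 m high, the can 0.45 m. Origin under the supply.
Not all that is in view belongs to the job. Several things have the shape of the module; the one meant has the colours described above.

How it is judged:
By the outcome, as a careful person would: the job done as asked, in the order asked, and still so for the second after the job is handed in, with the robot touching nothing.
It also fails if it takes over 58 s, if anything falls off the work surface, if the arm or the gripper's body presses on something with over 40 N, if the wrist force passes 120 N, or if a joint passes its speed limit or range.

ROBOT

A 7-joint arm with a two-finger parallel gripper is mounted at the origin on a cart in front of the work surface, level with it; the furniture and walls round the work are solid. World frame = base frame: x ahead of the robot, y to its left, z up, the work surface at z = 0. Lengths are in m, angles in rad, forces in N, time in s.
With the tool pointing down it reaches from about 0.4 to 0.85 m from the base axis. Payload 10.4 kg.
Tool frame: the origin (TCP) lies between the finger pads; the fingertips stand 11 mm ahead of it and the grasp point (between the pads) lies 8 mm behind it (tip_reach is the distance from the TCP to the fingertips, in m); z points along the fingers, y is the line along which they close (so a half turn about z gives the same grasp; the last joint's range is limited). The gripper opens to 85 mm and grips with 20 to 120 N. Pads are 22 mm wide; open, the fingers measure 114 mm over their backs; the gripper's body (76 mm by 85 mm) begins 54 mm behind the grasp point. The pads swing forward as they close: fully open they stand 13 mm farther back than shut.
Start: joints at [-1.348, 0.332, -0.065, 1.46, 0.022, 1.35, -0.088], TCP at [0.152, 0.606, 0.242] pointing down, gripper open.
Joint ranges: [-2.6, 2.6], [-0.5, 2.12], [-1.47, 1.34], [0.16, 2.42], [-1.27, 4.41], [0.06, 2.06], [-2.6, 2.6]. Speed limits (rad/s): [2.22, 2.22, 2.79, 2.79, 3.14, 3.14, 3.14].

INTERFACE

Orientations are given as a unit quaternion [x, y, z, w].
In Python, from workcell import * gives the robot as it stands.
- The arm moves only by the shell command python3 -m inch 'ROWS' [OPENING] [FORCE]. ROWS is JSON, a list of rows, each an object with "slide": the shift along the world's x, y, z in m, a list of three; "yaw": the turn about the world's z in rad. A call has 1 to 20 rows; each row is the pose to reach, as a shift and turn from the pose commanded when the call began; what a row does not reach only later rows make up. A row lasts 1/12 s, in which the tool goes at most 41.7 mm and 7.16 degrees, less where a joint would pass 70% of its speed; a pose out of reach is approached as far as the arm can. A call with a gripper value outside its range is refused whole. OPENING is the closure in counts, from 0 (fully open) to 255 (shut), set as the call begins (- or left out, the last holds). The fingers move at their own pace and stop on an object; FORCE is the grip in N (left out, the last holds). Time passes only in rows, so rows that repeat a pose let the fingers close. It gives the time, the measured TCP pose, the force, the opening and the grip force at its end, in the units of the state.
- get_obs(): the state, without advancing time (a new reading comes with each control period).
- camera(name): name is "side" or "top"; returns a dict with "frame" (420x560x3 uint8, red, green, blue), "fx", "fy", "cx", "cy" (pixels), "k1" (the pictures are not rectified: a ray, as slopes to the right and down, at radius r is drawn at 1 + k1 r^2 times it, then the intrinsics apply), "extrinsics" (4x4, takes a point from world to camera coordinates). Camera axes: x right, y down, z forward; pixel columns grow to the right and rows downward; lengths in m; the calibration is good to about 2 mm. A picture is of the moment at which its call begins. There is no depth.
- hand_in(): hands the job in; it is judged then, once.
The state is a dict: "clock": time; "joint_pos": joint angles; "joint_velocities": joint speeds; "tau": joint torques, N m; "position": TCP position; "ee_rot": TCP orientation; "ft_force": force on the tool from outside, world axes, zero at the start; "torque": the same for the moment, N m; "grip_width": opening from 0.0 (shut) to 1.0 (fully open); "grasp_force": force on a finger pad.
Only numpy, scipy, OpenCV 4.12 (cv2) and the standard library are available. Lean on these libraries where they do the work, as an engineer would, in place of code of your own. Each camera call takes 0.05 s, during which the arm holds its last target. There are 200 camera calls.

## Working session

There is one attempt and no reset: what is moved stays moved. The work goes in short steps, Python scripts to look and compute and a shell command to move; the robot and the scene stay as the last step left them, time stands still between calls to the robot, and variables do not carry over. Pictures are saved under pics/ and viewed, at most 10 in all, crops included, and the job is handed in when it is done.

```bash
mkdir -p pics; ls; python3 - <<'E'
from workcell import *
import cv2,numpy as np
o=get_obs();print(o)
ims=[]
for n in("side","top"):
    c=camera(n);cv2.imwrite(f"pics/{n}0.png",c["frame"][...,::-1]);np.save(f"pics/{n}0.npy",c,allow_pickle=True)
    print(n,[c[k] for k in("fx","fy","cx","cy","k1")],np.round(c["extrinsics"],3).tolist())
E
```

```text
pics
{'clock': 0.0, 'joint_pos': array([-1.34759936,  0.33290409, -0.06476922,  1.4609363 ,  0.02162933,
        1.34989705, -0.08853059]), 'joint_velocities': array([-9.11006070e-04,  1.35362362e-03, -7.97263852e-04,  7.16346931e-04,
       -1.00625283e-03,  1.19568253e-04,  2.33904149e-05]), 'tau': array([ 1.32624005e-03, -6.25430346e+01,  5.00183192e-02, -3.91608310e+01,
        1.63437019e-02,  9.84811020e-03, -1.94295899e-05]), 'position': array([0.15196733, 0.60587393, 0.24149838]), 'ee_rot': array([ 1.22558457e-01,  9.92461032e-01, -7.21844833e-04, -5.27417804e-05]), 'ft_force': array([-0.11768655, -0.45954857, -0.46760796]), 'torque': array([ 0.05066833, -0.01662424, -0.02594655]), 'grasp_force': 0.0, 'grip_width': 0.9992911435751326}
side [502.2099346456074, 502.2099346456074, 283.8373743287057, 213.31887401905817, -0.07377431263979792] [[0.854, -0.52, -0.024, -0.465], [-0.255, -0.378, -0.89, 0.186], [0.453, 0.766, -0.455, 1.292], [0.0, 0.0, 0.0, 1.0]]
top [505.13476552279053, 505.13476552279053, 267.52730019644713, 209.43677670816626, -0.0006385423204147316] [[0.007, -1.0, 0.0, -0.012], [-0.989, -0.007, -0.15, 0.521], [0.15, 0.001, -0.989, 1.34], [0.0, 0.0, 0.0, 1.0]]
```

View pics/side0.png

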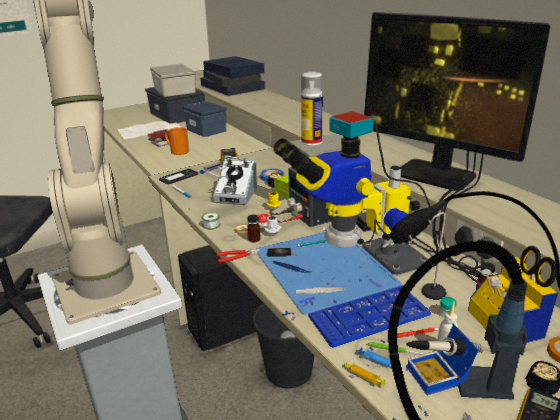

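View pics/top0.png

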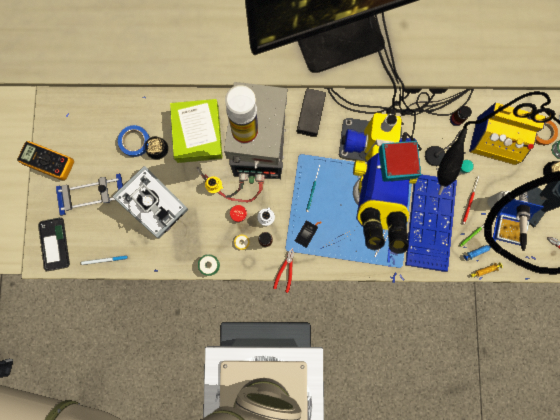

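The top view shows the console near (150,203). The module-shaped things are a yellow one at (213,185), a red one at (238,213) and a bare-metal one with a dark face at (265,216). The bare-metal one fits the description. I'll confirm that in one enlarged crop.

```bash
python3 - <<'E'
import cv2,numpy as np
t=cv2.imread("pics/top0.png");s=cv2.imread("pics/side0.png")
a=cv2.resize(t[160:260,100:290],None,fx=4,fy=4,interpolation=cv2.INTER_CUBIC)
b=cv2.resize(s[145:250,190:310],None,fx=5,fy=5,interpolation=cv2.INTER_CUBIC)
cv2.imwrite("pics/ct.png",a);cv2.imwrite("pics/cs.png",b)
E
```

```text
(no output)
```

View pics/ct.png

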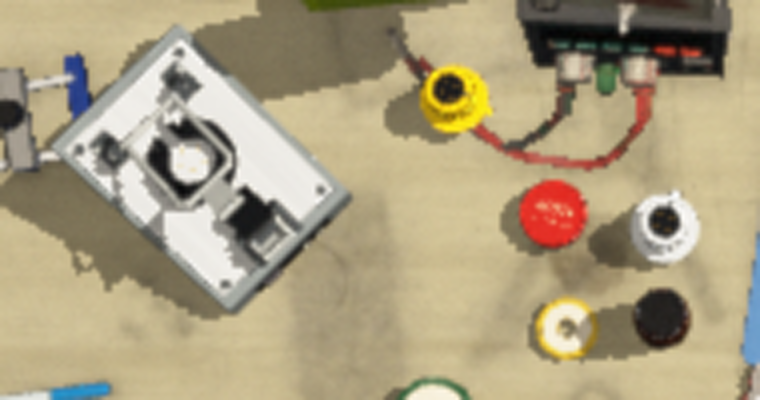

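View pics/cs.png

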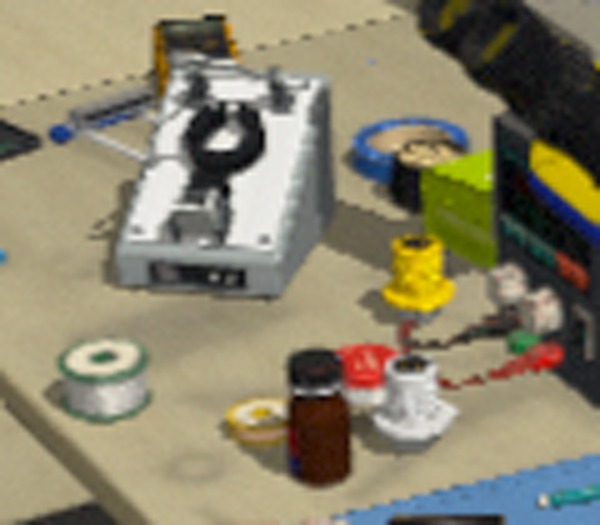

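The crop confirms it: the target is the bare-metal piece with the black face, at top (266,216) and side (272,219). The yellow one (213,185) and the red flux tin (238,213) have the wrong colours. The bail hangs over the nest, and uphill points up-left in the top image. Next I'll turn these pixels into positions.

```bash
cat > h.py <<'E'
import cv2,numpy as np
from scipy.optimize import least_squares
def ray(c,p):
    K=np.array([[c["fx"],0,c["cx"]],[0,c["fy"],c["cy"]],[0,0,1]])
    u=cv2.undistortPoints(np.array([[p]],float),K,np.array([c["k1"],0,0,0,0]))[0,0]
    E=np.array(c["extrinsics"]);R,t=E[:3,:3],E[:3,3]
    d=R.T@np.array([u[0],u[1],1]);return -R.T@t,d/np.linalg.norm(d)
def plane(c,p,z):
    o,d=ray(c,p);return o+d*(z-o[2])/d[2]
def tri(c1,p1,c2,p2):
    o1,d1=ray(c1,p1);o2,d2=ray(c2,p2)
    s=np.linalg.lstsq(np.c_[d1,-d2],o2-o1,rcond=None)[0]
    a,b=o1+s[0]*d1,o2+s[1]*d2;return (a+b)/2,np.linalg.norm(a-b)
def proj(c,P):
    E=np.array(c["extrinsics"]);K=np.array([[c["fx"],0,c["cx"]],[0,c["fy"],c["cy"]],[0,0,1]])
    return cv2.projectPoints(np.array([P],float),cv2.Rodrigues(E[:3,:3])[0],E[:3,3],K,np.array([c["k1"],0,0,0,0]))[0][0,0]
def load(n): return np.load(f"pics/{n}.npy",allow_pickle=True).item()
E
python3 - <<'E'
from h import *
T,S=load("top0"),load("side0");np.set_printoptions(precision=4,suppress=True)
# module
f=T["frame"].astype(int);g=f[196:240,250:282]
V=g.max(2);sat=g.max(2)-g.min(2)
m=((V>150)&(sat<22)|(V<60)).astype(np.uint8)
dark=(V<70);ys,xs=np.nonzero(dark[12:26,8:24]);print("face px",xs.mean()+258,ys.mean()+208,len(xs))
P=plane(T,(xs.mean()+258,ys.mean()+208),.054);print("face",P)
print("\n".join("".join("#" if d else ("o" if a else ".") for d,a in zip(r,q)) for r,q in zip(dark,(V>165)&(sat<40))))
print("tri face",tri(T,(266.2,215),S,(272.6,218)))
for z in(.016,.021):print("axis px at z",proj(T,[P[0],P[1],z]))
B=[(115,197.5),(145,167)];F=[(187.5,209),(157.5,237.5)]
b=[plane(T,p,.113) for p in B];q=[plane(T,p,.030) for p in F];print(b,q)
bc=(b[0]+b[1])/2;fc=(q[0]+q[1])/2;print("len",np.linalg.norm((bc-fc)[:2]),np.linalg.norm(b[0]-b[1]),np.linalg.norm(q[0]-q[1]))
print("yaw",np.arctan2(*(bc-fc)[1::-1]),np.arctan2(b[0][1]-b[1][1],b[0][0]-b[1][0])-np.pi/2,np.arctan2(q[1][1]-q[0][1],q[1][0]-q[0][0])-np.pi/2,"c",(bc+fc)/2)
print("nest",tri(T,(146.7,200),S,(235,173.4)))
print("cheeks z?",tri(T,(145,180),S,(246,163.5)),tri(T,(127.5,197),S,(229.5,162)))
E
```

```text
face px 265.57142857142856 214.77142857142857 35
face [ 0.5041 -0.0035  0.054 ]
................................
................................
................................
................................
................................
................................
................................
................................
................................
................................
................................
..................oo............
.............oooooooo...........
...........oooooooooo...........
..........oooooooooooo..........
.........oooooo...ooooo.........
.........oooo.####.ooooo........
..........oo.######ooooo........
..........oo.######.ooooo.......
..........oo.######.ooooo.......
..........oo.######.ooooo.......
..........ooo.#####.ooooo.......
...........oo..##..oooooo.......
...........ooooo.oooooooo.......
.............ooooooooooo........
...............ooooooooo........
...............oooooooo.........
............ooooooooooo.........
............oooooooooo..........
..............ooooo.............
..............................
[... 381 characters left out ...]
######...........
.........############...........
tri face (array([ 0.5036, -0.0051,  0.0519]), np.float64(0.0003239450736228387))
axis px at z [265.6226 216.68  ]
axis px at z [265.616  216.4347]
[array([0.5382, 0.3867, 0.113 ]), array([0.6197, 0.3125, 0.113 ])] [array([0.5219, 0.2113, 0.03  ]), array([0.4428, 0.2906, 0.03  ])]
len 0.1380415762183607 0.11023002713943356 0.11205453135683932
yaw 0.795874998348534 0.8319555333676094 0.7840303969746065 c [0.5307 0.3003 0.0715]
nest (array([0.5382, 0.3128, 0.078 ]), np.float64(0.0001610639740044037))
cheeks z? (array([0.5853, 0.3138, 0.1041]), np.float64(0.003314568985461224)) (array([0.5408, 0.3565, 0.1058]), np.float64(0.0005503919950706818))
```

```bash
python3 - <<'E'
import cv2,numpy as np
t=cv2.imread("pics/top0.png");s=cv2.imread("pics/side0.png")
a=cv2.resize(t[165:240,112:162],(400,600),interpolation=cv2.INTER_CUBIC)
b=cv2.resize(s[155:215,215:255],(400,600),interpolation=cv2.INTER_CUBIC)
cv2.imwrite("pics/z1.png",np.hstack([a,b]))
E
```

```text
(no output)
```

View pics/z1.png

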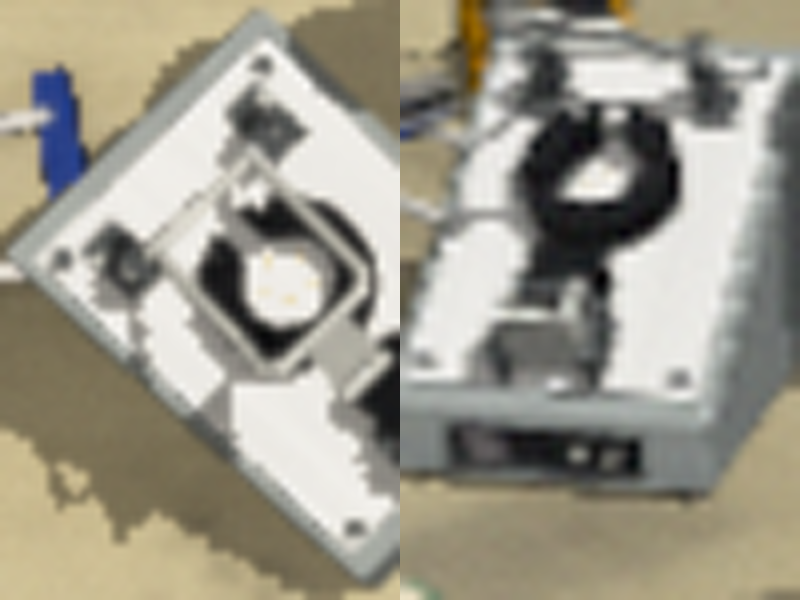

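The enlarged view shows the ring rim centre at about top (147.6,199.8) and side (235.1,171.7). The bail's crossbar corners are at top (145.8,211.3) and (157.6,200.6), and its tab at (155.1,208.4).

```bash
python3 - <<'E'
from h import *
T,S=load("top0"),load("side0");np.set_printoptions(precision=4,suppress=True)
N,e=tri(T,(147.6,199.75),S,(235.1,171.7));print("nest",N,e)
# cheeks: top view (262,120)/8,(125,262)/8 ; side (548,75),(712,85)
for a,b in(((262,120),(312,85)),((125,262),(148,75))):
    print("cheek",tri(T,(112+a[0]/8,165+a[1]/8),S,(215+b[0]/10,155+b[1]/10)))
psi=.80
h=np.array([np.cos(psi),np.sin(psi),0]);l=np.array([-np.sin(psi),np.cos(psi),0]);z=np.array([0,0,1.])
u=h*.866+z*.5;n=-h*.5+z*.866
C=np.array([.5307,.3003,0])
print("nest in console",(N-C)@h,(N-C)@l,"panel z there",.0715+.577*((N-C)@h))
for NN in(N,C+h*(N-C)@h+z*N[2]):
  H=NN+42e-3*u+9e-3*n;print("hinge",H)
  for p,s,y in(((145.75,211.25),.076,.0215),((157.6,200.6),.076,-.0215),((155.1,208.4),.0895,0),((158.3,213.1),.1055,0)):
    o,d=ray(T,p)
    fn=lambda q:(o+q[0]*d-(H+s*(-np.cos(q[1])*u+np.sin(q[1])*n)))
    r=least_squares(lambda q:fn(q)-(fn(q)@l)*l,[1.2,1.2]);print(p,"theta",r.x[1],"y",fn(r.x)@l,r.cost**.5, "P",o+r.x[0]*d)
    print("  side px",proj(S,o+r.x[0]*d))
E
```

```text
nest [0.5373 0.3085 0.0861] 0.00027184529950609245
cheek (array([0.5859, 0.3144, 0.1037]), np.float64(0.002353828034726854))
cheek (array([0.5402, 0.3561, 0.104 ]), np.float64(0.00192301539757972))
nest in console 0.010529908596444149 0.0009898887263867758 panel z there 0.07757575726014827
hinge [0.5595 0.3314 0.1148]
(145.75, 211.25) theta 0.9850760883874904 y 0.02030118261790433 8.622669697975234e-10 P [0.4976 0.2967 0.1487]
  side px [224.8018 158.0504]
(157.6, 200.6) theta 0.9553227490892315 y -0.019182343857421225 2.847799873843602e-09 P [0.5252 0.2685 0.1466]
  side px [236.0011 159.3944]
(155.1, 208.4) theta 0.9687934298654828 y -0.0013773472009312687 2.1736325782320565e-09 P [0.5042 0.2725 0.1534]
  side px [229.6574 158.4432]
(158.3, 213.1) theta 0.9449554945314379 y 0.0009641431111545591 7.109671339232105e-09 P [0.4918 0.263  0.158 ]
  side px [227.387  158.7581]
hinge [0.5604 0.3306 0.1223]
(145.75, 211.25) theta 0.944614923864185 y 0.021137331529562948 4.16729437778464e-09 P [0.4969 0.2956 0.1534]
  side px [224.6578 156.8784]
(157.6, 200.6) theta 0.9134725945236765 y -0.018193987870012935 2.6490599203354415e-15 P [0.5244 0.2675 0.1512]
  side px [235.841  158.2498]
(155.1, 208.4) theta 0.9346173848428726 y -0.0004610624845540763 7.704647625552025e-09 P [0.5035 0.2714 0.1581]
  side px [229.5025 157.2539]
(158.3, 213.1) theta 0.9159770693671239 y 0.0018720555712965453 4.3616577269774924e-15 P [0.4911 0.262  0.1626]
  side px [227.2352 157.5595]
```

```bash
python3 -m inch '[{"slide":[0.347,-0.3365,0],"yaw":1.046},{"slide":[0.347,-0.3365,0],"yaw":1.046},{"slide":[0.347,-0.3365,0],"yaw":1.046},{"slide":[0.347,-0.3365,0],"yaw":1.046},{"slide":[0.347,-0.3365,0],"yaw":1.046},{"slide":[0.347,-0.3365,0],"yaw":1.046},{"slide":[0.347,-0.3365,0],"yaw":1.046},{"slide":[0.347,-0.3365,0],"yaw":1.046},{"slide":[0.347,-0.3365,0],"yaw":1.046},{"slide":[0.347,-0.3365,0],"yaw":1.046},{"slide":[0.347,-0.3365,0],"yaw":1.046},{"slide":[0.347,-0.3365,0],"yaw":1.046},{"slide":[0.347,-0.3365,0],"yaw":1.046},{"slide":[0.347,-0.3365,0],"yaw":1.046},{"slide":[0.347,-0.3365,0],"yaw":1.046},{"slide":[0.347,-0.3365,0],"yaw":1.046}]' 0 20
python3 -c "
from workcell import *;o=get_obs();print(o['joint_pos'],o['position'],o['ee_rot'])"
```

```text
clock: 1.43
position: [0.4981, 0.2709, 0.242]
ee_rot: [-0.39, 0.921, 0.0, -0.0]
ft_force: [-0.1, 0.3, 1.3]
grip_width: 1.005
grasp_force: 0.0
[-0.7068473   0.20178006  0.14848452  1.62765152 -0.03129757  1.31511925
  1.81932399] [0.49812213 0.27087295 0.24202771] [-3.90303421e-01  9.20686172e-01  2.55173012e-04 -3.83931272e-04]
```

```bash
python3 -m inch '[{"slide":[0,0,-0.0295],"yaw":0},{"slide":[0,0,-0.0595],"yaw":0},{"slide":[0,0,-0.0895],"yaw":0},{"slide":[0,0,-0.0895],"yaw":0},{"slide":[0,0,-0.0895],"yaw":0}]'
python3 -m inch '[{"slide":[0,0,0],"yaw":0},{"slide":[0,0,0],"yaw":0},{"slide":[0,0,0],"yaw":0},{"slide":[0,0,0],"yaw":0},{"slide":[0,0,0],"yaw":0},{"slide":[0,0,0],"yaw":0},{"slide":[0,0,0],"yaw":0},{"slide":[0,0,0],"yaw":0},{"slide":[0,0,0],"yaw":0},{"slide":[0,0,0],"yaw":0}]' 255 20
```

```text
clock: 1.85
position: [0.4976, 0.2704, 0.1523]
ee_rot: [-0.39, 0.921, -0.0, -0.001]
ft_force: [0.6, 0.4, 1.2]
grip_width: 0.999
grasp_force: 0.0
clock: 2.68
position: [0.4989, 0.2698, 0.1529]
ee_rot: [-0.39, 0.921, 0.0, -0.0]
ft_force: [-2.0, 0.5, 2.9]
grip_width: 0.204
grasp_force: 19.6
```

```bash
python3 -m inch '[{"slide":[0.004,0.004,0.010],"yaw":0},{"slide":[0.008,0.0085,0.0193],"yaw":0},{"slide":[0.0135,0.014,0.028],"yaw":0},{"slide":[0.0195,0.020,0.0353],"yaw":0},{"slide":[0.026,0.027,0.0418],"yaw":0},{"slide":[0.033,0.034,0.047],"yaw":0},{"slide":[0.0405,0.042,0.051],"yaw":0},{"slide":[0.048,0.0495,0.0538],"yaw":0},{"slide":[0.056,0.0575,0.055],"yaw":0},{"slide":[0.0637,0.0656,0.0552],"yaw":0},{"slide":[0.0637,0.0656,0.0552],"yaw":0},{"slide":[0.0637,0.0656,0.0552],"yaw":0}]'
```

```text
clock: 3.68
position: [0.5571, 0.3277, 0.2073]
ee_rot: [-0.388, 0.922, -0.003, -0.011]
ft_force: [-42.0, -34.9, 23.5]
grip_width: 0.003
grasp_force: 30.0
```

```bash
python3 -m inch '[{"slide":[-0.007,-0.007,0],"yaw":0},{"slide":[-0.012,-0.012,0],"yaw":0},{"slide":[-0.012,-0.012,0],"yaw":0}]'
python3 - <<'E'
from workcell import *
import cv2,numpy as np
for n,(y,x) in{"side":(110,190),"top":(140,105)}.items():
    c=camera(n);np.save(f"pics/{n}1.npy",c,allow_pickle=True)
    a=cv2.resize(c["frame"][y:y+120,x:x+80,::-1],(400,600),interpolation=cv2.INTER_CUBIC)
    ims=[ims,a] if n=="top" else a
cv2.imwrite("pics/b1.png",np.hstack(ims))
E
```

```text
clock: 3.93
position: [0.5509, 0.3226, 0.2089]
ee_rot: [-0.389, 0.921, -0.0, 0.0]
ft_force: [0.3, -0.2, 0.3]
grip_width: 0.001
grasp_force: 0.0
```

View pics/b1.png

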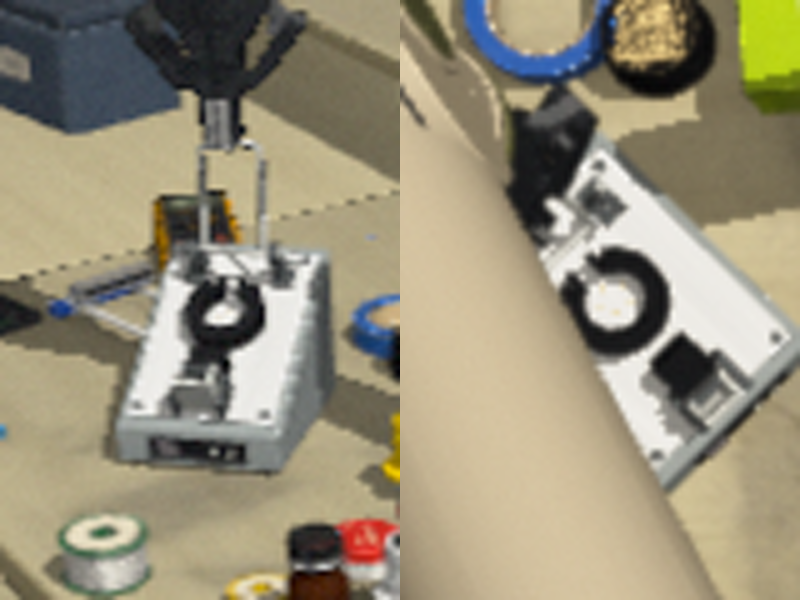

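The side view shows the bail standing upright at (230,140), clear of the nest, with the finger behind it at (232,135). It appears to be at its stop. The nest ring is at side (235,172) and top (148,201), which matches the earlier measurement. Next I need the module's key direction.

```bash
python3 - <<'E'
from h import *
T,S=load("top0"),load("side0");np.set_printoptions(precision=4,suppress=True,linewidth=200)
for nm,c,z in(("top",T,.021),("side",S,.0185)):
    f=c["frame"].astype(np.float32)
    print(nm)
    for a in range(-90,91,6):
        row=[]
        for r in(.022,.024,.025,.026,.027,.028,.030):
            p=proj(c,[.504+r*np.cos(np.radians(a)),-.0043+r*np.sin(np.radians(a)),z])
            v=cv2.remap(f,np.float32([[p[0]]]),np.float32([[p[1]]]),cv2.INTER_LINEAR)[0,0];row.append(int(v[2]))
        print(a,row)
print("tri lug",tri(T,(268.9,207.3),S,(281.2,226.6)))
print("nest",tri(T,(147.9,200.4),S,(235.2,171.8)))
E
```

```text
top
-90 [219, 182, 161, 156, 151, 148, 149]
-84 [216, 180, 161, 152, 149, 145, 146]
-78 [208, 174, 160, 150, 148, 147, 148]
-72 [196, 158, 154, 150, 149, 149, 150]
-66 [218, 175, 161, 156, 153, 152, 152]
-60 [215, 179, 164, 155, 153, 151, 150]
-54 [209, 172, 162, 154, 149, 147, 148]
-48 [213, 180, 165, 154, 149, 148, 147]
-42 [211, 177, 161, 156, 151, 148, 148]
-36 [213, 179, 164, 153, 151, 149, 148]
-30 [209, 168, 159, 152, 147, 146, 147]
-24 [222, 195, 182, 162, 148, 144, 146]
-18 [237, 233, 230, 209, 189, 167, 150]
-12 [229, 215, 207, 194, 180, 166, 143]
-6 [204, 154, 148, 141, 137, 136, 134]
0 [204, 163, 152, 141, 136, 135, 134]
6 [205, 165, 154, 142, 136, 134, 131]
12 [212, 163, 153, 144, 136, 134, 129]
18 [226, 179, 157, 149, 141, 134, 129]
24 [224, 188, 164, 147, 141, 136, 131]
30 [216, 184, 168, 153, 141, 137, 137]
36 [229, 189, 167, 152, 146, 144, 143]
42 [220, 179, 162, 153, 147, 144, 145]
48 [227, 179, 158, 147, 145, 146, 149]
54 [208, 163, 140, 125, 120, 131, 147]
60 [178, 145, 118, 110, 115, 124, 145]
66 [143, 120, 110, 102, 96, 106, 140]
72 [141, 118, 103, 90, 90, 90, 9
[... 783 characters left out ...]
]
12 [186, 158, 146, 138, 132, 127, 120]
18 [196, 166, 152, 142, 132, 125, 119]
24 [197, 172, 158, 143, 130, 125, 123]
30 [200, 186, 173, 160, 152, 145, 133]
36 [208, 208, 202, 194, 185, 176, 163]
42 [203, 209, 207, 206, 204, 201, 192]
48 [198, 200, 200, 199, 199, 198, 197]
54 [193, 195, 195, 196, 196, 196, 197]
60 [187, 188, 189, 190, 191, 192, 194]
66 [201, 200, 200, 200, 200, 199, 198]
72 [204, 203, 203, 203, 202, 202, 199]
78 [194, 187, 183, 179, 175, 169, 161]
84 [171, 166, 162, 159, 156, 151, 141]
90 [162, 155, 151, 147, 142, 138, 129]
tri lug (array([ 0.5292, -0.012 ,  0.0183]), np.float64(0.0019028135516371445))
nest (array([0.5363, 0.3073, 0.0862]), np.float64(0.001269485319333762))
```

```bash
python3 -m inch '[{"slide":[-0.015,-0.016,0.025],"yaw":0},{"slide":[-0.03,-0.05,0.04],"yaw":-0.12},{"slide":[-0.0467,-0.09,0.04],"yaw":-0.24},{"slide":[-0.0467,-0.3273,0.0],"yaw":-1.085},{"slide":[-0.0467,-0.3273,0.0],"yaw":-1.085},{"slide":[-0.0467,-0.3273,0.0],"yaw":-1.085},{"slide":[-0.0467,-0.3273,0.0],"yaw":-1.085},{"slide":[-0.0467,-0.3273,0.0],"yaw":-1.085},{"slide":[-0.0467,-0.3273,0.0],"yaw":-1.085},{"slide":[-0.0467,-0.3273,0.0],"yaw":-1.085},{"slide":[-0.0467,-0.3273,0.0],"yaw":-1.085},{"slide":[-0.0467,-0.3273,-0.04],"yaw":-1.085},{"slide":[-0.0467,-0.3273,-0.08],"yaw":-1.085},{"slide":[-0.0467,-0.3273,-0.08],"yaw":-1.085},{"slide":[-0.0467,-0.3273,-0.08],"yaw":-1.085}]' 75 20
python3 - <<'E'
from workcell import *
import numpy as np,cv2
from h import *
o=get_obs();print(o['joint_pos'],o['position'],np.degrees(2*np.arctan2(o['ee_rot'][1],o['ee_rot'][0]))-90)
c=camera("side");np.save("pics/side2.npy",c,allow_pickle=True)
cv2.imwrite("pics/s2.png",cv2.resize(c["frame"][110:250,190:330,::-1],(600,600),interpolation=cv2.INTER_CUBIC))
E
```

```text
clock: 5.28
position: [0.5034, -0.003, 0.1275]
ee_rot: [0.14, 0.99, -0.001, -0.002]
ft_force: [1.4, -0.5, 0.7]
grip_width: 0.705
grasp_force: 0.0
[-0.47042008  0.16976261  0.42192002  1.93434555 -0.07868735  1.05686694
  1.27499973] [ 0.50344278 -0.00300827  0.12752697] 73.90608959998906
```

View pics/s2.png

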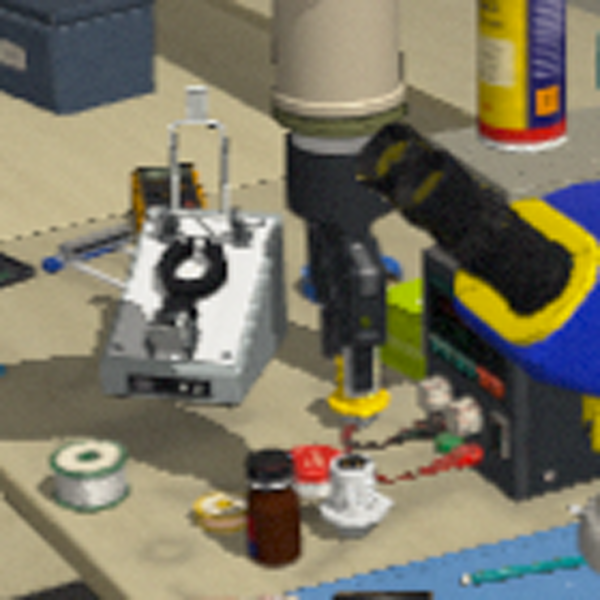

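The view shows the bail upright at crop (200,140). The gripper is above the module, whose face is at crop (353,465). I'll go down and grip.

```bash
python3 -m inch '[{"slide":[0,0,-0.035],"yaw":0},{"slide":[0,0,-0.065],"yaw":0},{"slide":[0,0,-0.0805],"yaw":0},{"slide":[0,0,-0.0905],"yaw":0},{"slide":[0,0,-0.0905],"yaw":0},{"slide":[0,0,-0.0905],"yaw":0}]'
python3 -m inch '[{"slide":[0,0,0],"yaw":0},{"slide":[0,0,0],"yaw":0},{"slide":[0,0,0],"yaw":0},{"slide":[0,0,0],"yaw":0},{"slide":[0,0,0],"yaw":0},{"slide":[0,0,0],"yaw":0},{"slide":[0,0,0],"yaw":0},{"slide":[0,0,0],"yaw":0}]' 255 25
```

```text
clock: 5.83
position: [0.5055, -0.0036, 0.0393]
ee_rot: [0.142, 0.99, 0.0, 0.001]
ft_force: [-0.1, -0.3, 0.4]
grip_width: 0.702
grasp_force: 0.0
clock: 6.5
position: [0.5052, -0.0038, 0.0391]
ee_rot: [0.142, 0.99, 0.001, 0.001]
ft_force: [-0.7, 0.1, 7.5]
grip_width: 0.364
grasp_force: 24.2
```

```bash
python3 -m inch '[{"slide":[0,0,0.01],"yaw":0},{"slide":[0,0,0.03],"yaw":0},{"slide":[0,0,0.06],"yaw":0},{"slide":[0,0,0.095],"yaw":0},{"slide":[0,0.02,0.128],"yaw":0.05},{"slide":[0.0096,0.2888,0.128],"yaw":1.084},{"slide":[0.0096,0.2888,0.128],"yaw":1.084},{"slide":[0.0096,0.2888,0.128],"yaw":1.084},{"slide":[0.0096,0.2888,0.128],"yaw":1.084},{"slide":[0.0096,0.2888,0.128],"yaw":1.084},{"slide":[0.0096,0.2888,0.128],"yaw":1.084},{"slide":[0.0096,0.2888,0.128],"yaw":1.084},{"slide":[0.0096,0.2888,0.128],"yaw":1.084},{"slide":[0.0096,0.2888,0.128],"yaw":1.084},{"slide":[0.0096,0.2888,0.128],"yaw":1.084},{"slide":[0.0096,0.2888,0.128],"yaw":1.084},{"slide":[0.0096,0.2888,0.128],"yaw":1.084},{"slide":[0.0096,0.2888,0.128],"yaw":1.084}]' - 20
python3 - <<'E'
from workcell import *
import numpy as np,cv2
from h import *
o=get_obs();print(o['position'],np.degrees(2*np.arctan2(o['ee_rot'][1],o['ee_rot'][0]))-90)
ims=[]
for n,(y,x) in{"side":(120,200),"top":(150,115)}.items():
    c=camera(n);np.save(f"pics/{n}3.npy",c,allow_pickle=True)
    ims.append(cv2.resize(c["frame"][y:y+90,x:x+60,::-1],(400,600),interpolation=cv2.INTER_CUBIC))
cv2.imwrite("pics/b3.png",np.hstack(ims))
E
```

```text
clock: 8.0
position: [0.5138, 0.2845, 0.166]
ee_rot: [-0.388, 0.922, 0.0, 0.0]
ft_force: [0.6, -0.3, -0.2]
grip_width: 0.366
grasp_force: 23.4
[0.51375127 0.28449808 0.16596243] 135.68927512856217
```

View pics/b3.png

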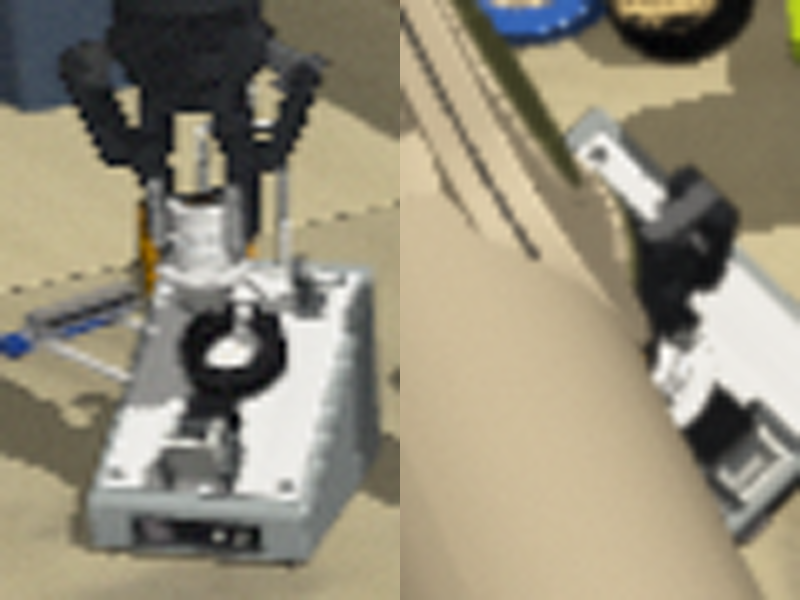

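The module is held upright over the nest with the keyway uphill, and the bail is behind it. I'll move uphill to the entry line and lower.

```bash
python3 -m inch '[{"slide":[0.012,0.012,-0.005],"yaw":0},{"slide":[0.0208,0.0215,-0.012],"yaw":0},{"slide":[0.0208,0.0215,-0.024],"yaw":0},{"slide":[0.0208,0.0215,-0.033],"yaw":0},{"slide":[0.0208,0.0215,-0.033],"yaw":0}]'
python3 -m inch '[{"slide":[0,0,-0.003],"yaw":0},{"slide":[0,0,-0.006],"yaw":0},{"slide":[0,0,-0.006],"yaw":0}]'
python3 -m inch '[{"slide":[0,0,-0.003],"yaw":0},{"slide":[0,0,-0.005],"yaw":0},{"slide":[0,0,-0.005],"yaw":0}]'
```

```text
clock: 8.52
position: [0.5329, 0.305, 0.1297]
ee_rot: [-0.389, 0.921, -0.001, -0.002]
ft_force: [-0.1, -0.5, -0.4]
grip_width: 0.363
grasp_force: 23.4
clock: 8.77
position: [0.5345, 0.306, 0.1266]
ee_rot: [-0.389, 0.921, 0.0, 0.0]
ft_force: [-0.8, -0.8, 0.2]
grip_width: 0.366
grasp_force: 23.6
clock: 9.02
position: [0.5349, 0.306, 0.1235]
ee_rot: [-0.389, 0.921, 0.0, 0.001]
ft_force: [-5.5, -3.8, 11.7]
grip_width: 0.367
grasp_force: 25.6
```

```bash
python3 -m inch '[{"slide":[-0.0018,-0.0018,-0.001],"yaw":0},{"slide":[-0.0035,-0.0036,-0.003],"yaw":0},{"slide":[-0.0035,-0.0036,-0.003],"yaw":0}]'
python3 - <<'E'
from workcell import *
import numpy as np
from h import *
o=get_obs();print(o['position'],o['ft_force'],o['torque'])
ims=[]
for n,(y,x) in{"side":(130,205),"top":(165,125)}.items():
    c=camera(n)
    ims.append(cv2.resize(c["frame"][y:y+75,x:x+50,::-1],(400,600),interpolation=cv2.INTER_CUBIC))
cv2.imwrite("pics/b4.png",np.hstack(ims))
E
```

```text
clock: 9.27
position: [0.5324, 0.3037, 0.1212]
ee_rot: [-0.389, 0.921, 0.001, 0.003]
ft_force: [-0.3, -0.3, 9.8]
grip_width: 0.363
grasp_force: 25.7
[0.53241292 0.30367904 0.12120064] [-0.32563005 -0.28517281  9.79420729] [ 0.18096447  0.01364051 -0.03477001]
```

View pics/b4.png

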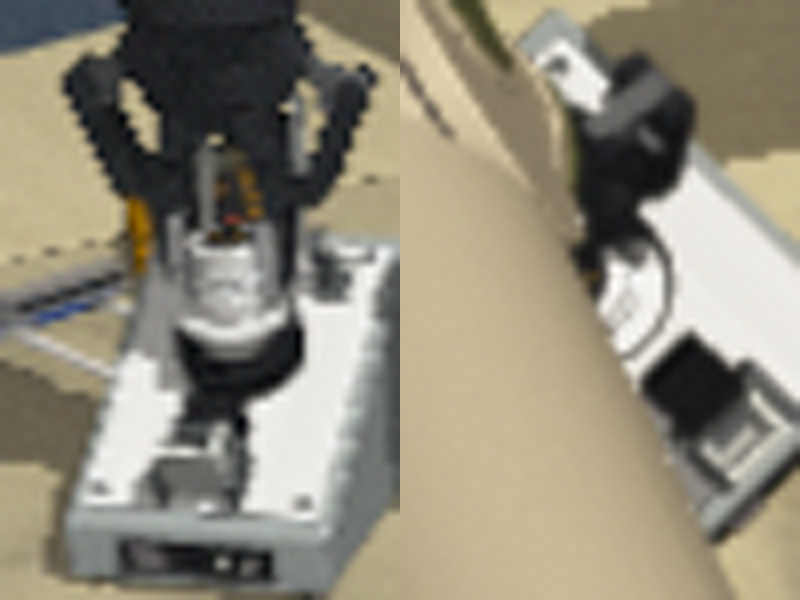

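The side view shows the module in the nest mouth and starting to lean, with its black face at crop (235,235). Contact force is about 10 N. I'll continue the tilting arc.

```bash
python3 -m inch '[{"slide":[-0.0015,-0.0015,-0.0015],"yaw":0},{"slide":[-0.003,-0.003,-0.004],"yaw":0},{"slide":[-0.003,-0.003,-0.004],"yaw":0}]'
python3 -m inch '[{"slide":[-0.0012,-0.0012,-0.002],"yaw":0},{"slide":[-0.0022,-0.0022,-0.004],"yaw":0},{"slide":[-0.0022,-0.0022,-0.004],"yaw":0}]'
```

```text
clock: 9.62
position: [0.5312, 0.3028, 0.1195]
ee_rot: [-0.389, 0.921, 0.002, 0.006]
ft_force: [2.5, 5.2, 19.1]
grip_width: 0.367
grasp_force: 27.1
clock: 9.87
position: [0.5301, 0.302, 0.1173]
ee_rot: [-0.389, 0.921, 0.002, 0.008]
ft_force: [2.7, 5.9, 27.5]
grip_width: 0.364
grasp_force: 29.4
```

```bash
python3 -m inch '[{"slide":[0,0,0.003],"yaw":0},{"slide":[0,0,0.005],"yaw":0},{"slide":[0,0,0.005],"yaw":0}]'
python3 -m inch '[{"slide":[0,0,0],"yaw":0},{"slide":[0,0,0],"yaw":0},{"slide":[0,0,0],"yaw":0},{"slide":[0,0,0],"yaw":0},{"slide":[0,0,0],"yaw":0}]' 140
python3 - <<'E'
from workcell import *
import numpy as np
from h import *
ims=[]
for n,(y,x) in{"side":(130,205),"top":(165,125)}.items():
    c=camera(n);np.save(f"pics/{n}5.npy",c,allow_pickle=True)
    ims.append(cv2.resize(c["frame"][y:y+75,x:x+50,::-1],(400,600),interpolation=cv2.INTER_CUBIC))
cv2.imwrite("pics/b5.png",np.hstack(ims))
E
```

```text
clock: 10.12
position: [0.5279, 0.2998, 0.1185]
ee_rot: [-0.389, 0.921, 0.001, 0.004]
ft_force: [3.9, 5.4, 7.8]
grip_width: 0.365
grasp_force: 27.4
clock: 10.53
position: [0.5256, 0.2973, 0.1152]
ee_rot: [-0.389, 0.921, -0.0, -0.0]
ft_force: [-0.0, 0.3, -0.0]
grip_width: 0.449
grasp_force: 0.0
```

View pics/b5.png

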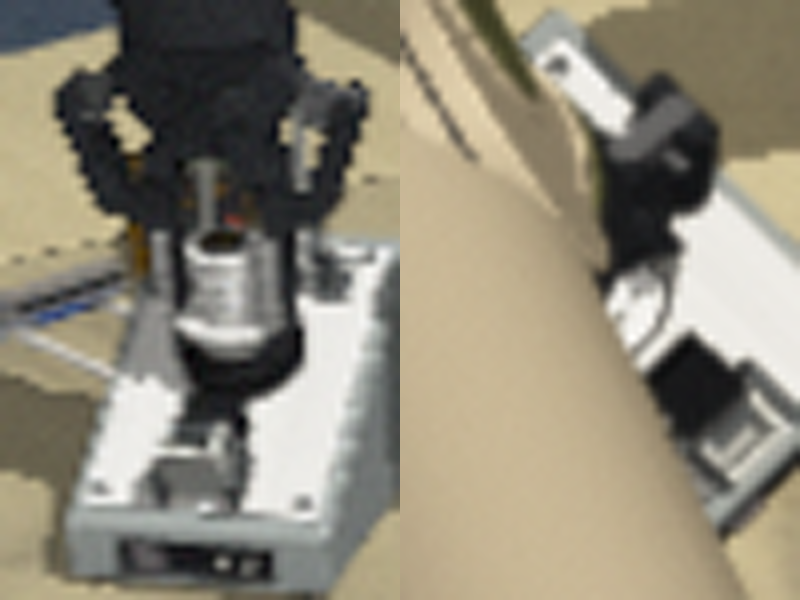

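That was the tenth picture. It shows the module leaning in the nest, with its face at side (232.1,160). From here I measure numerically only.

```bash
python3 - <<'E'
from h import *
S=load("side5");T=load("top5");np.set_printoptions(precision=4,suppress=True)
psi=.80;h=np.array([np.cos(psi),np.sin(psi),0]);z=np.array([0,0,1.]);N=np.array([.5366,.3082,.0861])
u=h*.866+z*.5;n=-h*.5+z*.866
f=S["frame"].astype(int);V=f.max(2)[150:182,222:250]
print("\n".join(f"{150+i} "+" ".join(f"{v:3d}" for v in r) for i,r in enumerate(V)))
print("vertical stage face",proj(S,N+(-3e-3)*h+(-.0039+.054)*z))
for b in(0,.1,.2,.35):
  for fl in(0,.005,.010):
    ax=np.sin(b)*u+np.cos(b)*n
    print("lean short",b,"proud",fl,"face",proj(S,N+fl*n+.038*ax),"fl bottom edge",proj(S,N+fl*n+.0025*ax-.024*(np.cos(b)*u-np.sin(b)*n)))
E
```

```text
150  73  43  43  40  35  11  55  92 110  98  73  53  38  42  43  49  41  45  39  76 124 170 128  43  42  39  58 158
151  56  41  42  44  39  23  62  78 113 105  64  53  42  44  40  44  46  49  36  77 125  98  43  38  43  37 158 193
152  39  24  30  36  33  31  37  65 107  96  53  42  47  39  44  43  43  41  42  62 119  96  40  44  42  40 161 199
153  31  33  30  32  34  38  45  67 106 102  82  64  42  38  33  24  39  38  39  55 123 100  42  41  46  63 144 173
154  32  39  36  37  27  41  50  54 104 101  65  47  38  58  45  33  36  43  35  34  35  37  43  40  39  63 150 173
155  36  37  34  39  32  42  69  61 104  89  40  44  40  58  50  38  41  43  42  44  42  43  42  44  44 118 165 177
156  42  37  38  40  33  41  44  51 103  92  45  53  49  50  52  50  42  43  40  37  38  39  40  48  97 156 176 175
157  39  44  46  43  36  41  49  53 103  92  41 100 104  75  66  56  41  44  42  41  43  47  46  92 155 176 174 176
158  74  40  56  53  43  29  50  69 106  94  57  69 103  88  85  75  45  42  43  41  76  85  73 115 162 174 176 175
159  80  60 133 125  55  32  79 107  74  32  31  34  39 
[... 2972 characters left out ...]
88 176.3395]
lean short 0.1 proud 0.005 face [232.587  163.1172] fl bottom edge [232.7748 175.4508]
lean short 0.1 proud 0.01 face [232.2691 162.1884] fl bottom edge [232.4594 174.5579]
lean short 0.2 proud 0 face [233.1981 163.2829] fl bottom edge [232.9839 175.7843]
lean short 0.2 proud 0.005 face [232.8829 162.358 ] fl bottom edge [232.6694 174.8935]
lean short 0.2 proud 0.01 face [232.5663 161.4288] fl bottom edge [232.3534 173.9984]
lean short 0.35 proud 0 face [233.6717 162.3122] fl bottom edge [232.8645 174.8753]
lean short 0.35 proud 0.005 face [233.3585 161.3874] fl bottom edge [232.5494 173.9812]
lean short 0.35 proud 0.01 face [233.0437 160.4581] fl bottom edge [232.2328 173.0829]
```

```bash
python3 -m inch '[{"slide":[0,0,0],"yaw":0},{"slide":[0,0,0],"yaw":0},{"slide":[0,0,0],"yaw":0},{"slide":[0,0,0],"yaw":0},{"slide":[0,0,0],"yaw":0}]' 255 20
python3 -m inch '[{"slide":[0.0012,0.0012,0.001],"yaw":0},{"slide":[0.0024,0.0025,0.002],"yaw":0},{"slide":[0.0024,0.0025,0.002],"yaw":0}]'
python3 -m inch '[{"slide":[-0.002,-0.002,0],"yaw":0},{"slide":[-0.004,-0.004,-0.001],"yaw":0},{"slide":[-0.006,-0.006,-0.003],"yaw":0},{"slide":[-0.006,-0.006,-0.003],"yaw":0}]'
```

```text
clock: 11.05
position: [0.5257, 0.2975, 0.1155]
ee_rot: [-0.389, 0.921, 0.0, -0.0]
ft_force: [-0.6, -0.1, -0.3]
grip_width: 0.368
grasp_force: 21.3
clock: 11.3
position: [0.5279, 0.2998, 0.1173]
ee_rot: [-0.389, 0.921, -0.0, -0.001]
ft_force: [-1.7, -1.4, -0.7]
grip_width: 0.365
grasp_force: 21.3
clock: 11.63
position: [0.5236, 0.2955, 0.1164]
ee_rot: [-0.389, 0.921, 0.001, 0.003]
ft_force: [3.5, 3.3, 5.2]
grip_width: 0.366
grasp_force: 21.9
```

```bash
python3 -m inch '[{"slide":[-0.0015,-0.0015,0],"yaw":0},{"slide":[-0.003,-0.003,0],"yaw":0},{"slide":[-0.0045,-0.0045,-0.001],"yaw":0},{"slide":[-0.0045,-0.0045,-0.001],"yaw":0}]'
python3 - <<'E'
from workcell import *
import numpy as np
from h import *
S=camera("side");np.save("pics/side6.npy",S,allow_pickle=True)
V=S["frame"].max(2)[154:178,222:246].astype(int)
print("\n".join(f"{154+i} "+" ".join(f"{v:3d}" for v in r) for i,r in enumerate(V)))
E
```

```text
clock: 11.97
position: [0.5192, 0.291, 0.1155]
ee_rot: [-0.389, 0.921, 0.001, 0.003]
ft_force: [2.3, 3.0, 6.3]
grip_width: 0.368
grasp_force: 22.0
154  28  35  34  31  38  44  40  51 158 144  65  39  32  31  29  38  39  35 156 133  39  43  37  34
155  35  36  37  36  35  40  69  61 152 135  45  45  44  36  34  37  45  34  29  42  43  41  41  68
156  38  36  41  40  36  37  41  52 153 137  44  48  42  28  41  48  46  42  44  41  41  41  48 119
157  39  44  43  39  39  41  47  52 150 133  42 102  95  55  43  43  42  39  38  42  46  43  82 152
158  35  43  41  39  35  51  86  78 125 125  64  91  94  57  39  44  40  38  40  40  50  48 104 134
159  48  40  50  49  39  36  90  95  93  70  24  48 108  94  43  40  45  36  54  72 114 114 103 134
160  77  45 109 111  55  74  80  53  36  32  39  37 102  98  58  44  38  33 124 184 200 151 107 145
161  92  73 117 111  54 139 127  53  31  23  39  35  41 111 111  68  37  28 114 187 214 152  76 105
162  81  67 113 123  66 189 199 120  74  63  79 103 111 119 135 102  42  38 111 215 235 172  59  50
163  88  68 116 122  67  91 202 217 198 168 203 231 1
[... 746 characters left out ...]

171 132 141 144 142 116 172 224 196 153 154 157 144 128 117 120 123 148 117  50  36  29 200 234 234
172 138 143 140 142 103  80 171 217 228 228 227 185 143 136 136 131  88  39  36  31  30 198 233 235
173 142 144 141 144 114  59  50  81 135 167 176 181 165 131 107  79  54  35  37  30  22 201 233 234
174 144 143 144 143 116  59  24  27  35  68  94  98  98  94  69  37  38  37  38  30  29 198 233 235
175 139 143 144 143 142  96  30  20  24  21  24  36  32  32  30  40  35  32  30  32  86 204 232 233
176 139 144 146 145 143 115  56  25  14  17  23  26  20  28  40  37  28  25  23  68 165 223 234 234
177 135 143 142 143 142 126  78  23  20  22  23  31  36  29  24  30  17  23  66 168 223 233 234 235
```

```bash
python3 - <<'E'
from h import *
S=load("side6");np.set_printoptions(precision=1,suppress=True)
psi=.80;h=np.array([np.cos(psi),np.sin(psi),0]);l=np.array([-np.sin(psi),np.cos(psi),0]);z=np.array([0,0,1.]);N=np.array([.5366,.3082,.0861])
u=h*.866+z*.5;n=-h*.5+z*.866
for g in(-40,-30,-20,-10,0):
  g=np.radians(g);d=np.cos(g)*u+np.sin(g)*l
  print(np.degrees(g),[proj(S,N+p*n+.028*d) for p in(.0025,.0125)],[proj(S,N+p*n+.024*d) for p in(.0025,.0125)])
print("right flange edge",[proj(S,N+p*n-.024*l) for p in(.0025,.0125)],"left",[proj(S,N+p*n+.024*l) for p in(.0025,.0125)])
E
```

```text
-40.0 [array([241.2, 166.7]), array([240.6, 164.9])] [array([240.3, 167.4]), array([239.7, 165.6])]
-29.999999999999996 [array([240.3, 166. ]), array([239.7, 164.2])] [array([239.5, 166.8]), array([238.9, 165. ])]
-20.0 [array([239.2, 165.5]), array([238.6, 163.7])] [array([238.6, 166.3]), array([238. , 164.5])]
-10.0 [array([238. , 165.1]), array([237.4, 163.3])] [array([237.6, 166. ]), array([237. , 164.2])]
0.0 [array([236.7, 165. ]), array([236.1, 163.2])] [array([236.4, 165.9]), array([235.8, 164.1])]
right flange edge [array([241.5, 171.7]), array([240.9, 170. ])] left [array([228.2, 170.9]), array([227.6, 169.1])]
```

```bash
python3 -m inch '[{"slide":[-0.0005,-0.0005,-0.002],"yaw":0},{"slide":[0,-0.001,-0.002],"yaw":0.03},{"slide":[0.0005,-0.0015,-0.002],"yaw":0.06},{"slide":[0.001,-0.002,-0.002],"yaw":0.1},{"slide":[0.001,-0.002,-0.002],"yaw":0.1}]'
python3 -m inch '[{"slide":[-0.001,0.001,0],"yaw":-0.05},{"slide":[-0.0015,0.0015,0],"yaw":-0.10},{"slide":[-0.002,0.002,0],"yaw":-0.13},{"slide":[-0.002,0.002,0],"yaw":-0.13}]'
python3 -m inch '[{"slide":[-0.0005,0.0005,0],"yaw":-0.03},{"slide":[-0.001,0.001,0],"yaw":-0.07},{"slide":[-0.001,0.001,0],"yaw":-0.07}]'
```

```text
clock: 12.43
position: [0.5206, 0.2903, 0.1146]
ee_rot: [-0.436, 0.9, 0.001, 0.004]
ft_force: [1.9, 5.7, 12.4]
grip_width: 0.368
grasp_force: 22.5
clock: 12.77
position: [0.5191, 0.2912, 0.1143]
ee_rot: [-0.374, 0.927, 0.001, 0.004]
ft_force: [4.1, 2.4, 9.4]
grip_width: 0.369
grasp_force: 22.2
clock: 13.02
position: [0.5179, 0.2923, 0.114]
ee_rot: [-0.342, 0.94, 0.001, 0.004]
ft_force: [4.1, 2.6, 8.4]
grip_width: 0.367
grasp_force: 22.0
```

```bash
python3 -m inch '[{"slide":[0.001,0.001,-0.0003],"yaw":0},{"slide":[0.0019,0.002,-0.0007],"yaw":0},{"slide":[0.0019,0.002,-0.0007],"yaw":0}]'
python3 -m inch '[{"slide":[0.0004,-0.0004,-0.0002],"yaw":0.03},{"slide":[0.0008,-0.0008,-0.0004],"yaw":0.06},{"slide":[0.0008,-0.0008,-0.0004],"yaw":0.06}]'
python3 -m inch '[{"slide":[0.0004,-0.0004,-0.0002],"yaw":0.03},{"slide":[0.0008,-0.0008,-0.0004],"yaw":0.06},{"slide":[0.0008,-0.0008,-0.0004],"yaw":0.06}]'
python3 -m inch '[{"slide":[0.0004,-0.0004,-0.0002],"yaw":0.03},{"slide":[0.0008,-0.0008,-0.0004],"yaw":0.06},{"slide":[0.0008,-0.0008,-0.0004],"yaw":0.06}]'
```

```text
clock: 13.27
position: [0.5192, 0.2938, 0.1133]
ee_rot: [-0.343, 0.939, 0.001, 0.003]
ft_force: [1.2, 0.7, 11.0]
grip_width: 0.371
grasp_force: 22.4
clock: 13.52
position: [0.5202, 0.2934, 0.1128]
ee_rot: [-0.372, 0.928, 0.001, 0.003]
ft_force: [1.8, 2.3, 8.8]
grip_width: 0.364
grasp_force: 22.1
clock: 13.77
position: [0.521, 0.2928, 0.1123]
ee_rot: [-0.399, 0.917, 0.001, 0.003]
ft_force: [4.1, 4.0, 4.4]
grip_width: 0.369
grasp_force: 21.8
clock: 14.02
position: [0.5215, 0.2917, 0.1114]
ee_rot: [-0.426, 0.904, 0.001, 0.003]
ft_force: [2.7, 3.3, 5.7]
grip_width: 0.367
grasp_force: 21.5
```

```bash
python3 -m inch '[{"slide":[0.0005,0.0005,-0.0013],"yaw":0},{"slide":[0.001,0.0011,-0.0026],"yaw":0},{"slide":[0.001,0.0011,-0.0026],"yaw":0}]'
python3 -m inch '[{"slide":[-0.0006,0.0006,0],"yaw":-0.05},{"slide":[-0.0006,0.0006,0],"yaw":-0.05}]'
python3 -m inch '[{"slide":[-0.0006,0.0006,0],"yaw":-0.05},{"slide":[-0.0006,0.0006,0],"yaw":-0.05}]'
```

```text
clock: 14.27
position: [0.5227, 0.2927, 0.1087]
ee_rot: [-0.425, 0.905, 0.001, 0.003]
ft_force: [3.9, 3.7, 5.4]
grip_width: 0.365
grasp_force: 21.5
clock: 14.43
position: [0.5218, 0.2929, 0.1085]
ee_rot: [-0.401, 0.916, 0.0, 0.002]
ft_force: [3.9, 2.9, 3.4]
grip_width: 0.369
grasp_force: 21.3
clock: 14.6
position: [0.5208, 0.2932, 0.1081]
ee_rot: [-0.379, 0.925, 0.0, 0.002]
ft_force: [4.4, 3.3, 5.0]
grip_width: 0.369
grasp_force: 21.1
```

```bash
python3 -m inch '[{"slide":[0.001,0.001,-0.0013],"yaw":0},{"slide":[0.0018,0.0019,-0.0024],"yaw":0},{"slide":[0.0018,0.0019,-0.0024],"yaw":0}]'
python3 -m inch '[{"slide":[0.001,0.001,-0.0026],"yaw":0},{"slide":[0.001,0.0011,-0.0026],"yaw":0}]'
python3 - <<'E'
from workcell import *
import numpy as np
from h import *
S=camera("side");np.save("pics/side7.npy",S,allow_pickle=True)
V=S["frame"].max(2)[156:179,222:246].astype(int)
print("\n".join(f"{156+i} "+" ".join(f"{v:3d}" for v in r) for i,r in enumerate(V)))
E
```

```text
clock: 14.85
position: [0.5212, 0.2935, 0.1045]
ee_rot: [-0.38, 0.925, -0.0, -0.001]
ft_force: [-1.4, -1.9, 7.6]
grip_width: 0.367
grasp_force: 21.5
clock: 15.02
position: [0.5218, 0.2938, 0.1022]
ee_rot: [-0.38, 0.925, -0.001, -0.002]
ft_force: [-6.0, -7.3, 11.8]
grip_width: 0.37
grasp_force: 31.1
156  28  27  36  39  41  40  39  52 103  91  42  43  45  41  43  42  41  41 108 135 103  59  39  41
157  36  35  30  27  32  35  38  50 104  91  44  66  57  31  34  38  37  34  81 108  79  45  45  39
158  32  35  36  44  41  30  44  51 109 116  90 105  88  44  36  39  46  39  29  57  57  46  44  38
159  34  30  36  42  36  32  49  73 140 191 198 187 142  69  40  41  45  41  37  38  41  47  41  44
160  39  39  43  40  44  40  50  60  86 133 150 156 154 103  42  43  44  43  42  39  42  41  41  77
161  45  39  45  44  37  39  44  55  87 142 124 118 190 155  59  43  44  41  38  43  41  46  46 103
162  85  77  43  47  46  41  51 120 113  56  24  43  90 131 101  42  43  41  43  80 100  83  60  49
163 112  95  53  97  81  52 123 110  63  51  24  56  47  75  73  45  38  32  71 199 230 188 101  60

[... 799 characters left out ...]

172 138 141 137 148 123  72  61 116 128 107 107 144 135  93 109 135 101  75  78  49  26 198 233 233
173 143 141 140 133 110  73 117 142 139 130 120 124 122 118 122 143 121 126  93  29  26 199 233 234
174 143 141 144 143 117  64  97 135 153 158 150 142 142 141 122 105 104  77  49  26  33 197 234 234
175 141 141 144 145 143  98  36 127 191 224 231 187 139 136 133  97  53  33  29  27  85 208 234 234
176 142 144 143 143 141 114  59  38  43  76  90 112 105  80  60  36  27  28  23  65 164 223 233 233
177 142 143 142 144 140 123  77  24  33  26  36  34  26  20  25  22  21  24  67 167 225 233 235 234
178 148 142 147 152 162 147 110  50  19  26  24  24  18  22  16  22  48  92 172 224 233 232 233 234
```

```bash
python3 -m inch '[{"slide":[-0.001,-0.001,0.002],"yaw":0},{"slide":[-0.001,-0.001,0.002],"yaw":0}]'
python3 -m inch '[{"slide":[0,0,0],"yaw":0},{"slide":[0,0,0],"yaw":0},{"slide":[0,0,0],"yaw":0},{"slide":[0,0,0],"yaw":0},{"slide":[0,0,0],"yaw":0}]' 120
python3 -m inch '[{"slide":[-0.002,-0.002,0.03],"yaw":0},{"slide":[-0.004,-0.004,0.06],"yaw":0},{"slide":[-0.03,-0.03,0.10],"yaw":0},{"slide":[-0.06,-0.06,0.12],"yaw":0},{"slide":[-0.09,-0.09,0.12],"yaw":0},{"slide":[-0.09,-0.09,0.12],"yaw":0},{"slide":[-0.09,-0.09,0.12],"yaw":0}]'
python3 - <<'E'
from workcell import *
import numpy as np
from h import *
for n in("side","top"):
    S=camera(n);np.save(f"pics/{n}8.npy",S,allow_pickle=True)
    a,b=(154,222) if n=="side" else (185,134)
    V=S["frame"].max(2)[a:a+26,b:b+28].astype(int)
    print("\n".join(f"{a+i} "+" ".join(f"{v:3d}" for v in r) for i,r in enumerate(V)))
E
```

```text
clock: 15.23
position: [0.5209, 0.2937, 0.1036]
ee_rot: [-0.38, 0.925, -0.0, -0.001]
ft_force: [-0.1, -0.4, -0.9]
grip_width: 0.37
grasp_force: 29.2
clock: 15.65
position: [0.5215, 0.2944, 0.1039]
ee_rot: [-0.38, 0.925, 0.0, -0.0]
ft_force: [-0.2, 0.3, 0.5]
grip_width: 0.527
grasp_force: 0.0
clock: 16.23
position: [0.4303, 0.2021, 0.2255]
ee_rot: [-0.379, 0.925, 0.0, 0.001]
ft_force: [0.6, 0.1, 0.6]
grip_width: 0.529
grasp_force: 0.0
154  96  68  47  48  45  52  46  53 155 144  61  47  42  71 178 200 196 199 198 153 170 186 178 176 176 173 174 174
155 120  79  40  33  24  43  67  63 150 133  43  43  45  58 152 148 156 177 177 156 182 191 176 176 177 176 175 176
156 140  88  48  42  43  42  46  55 153 137  43  49  48  51 116 171 182 175 174 154 173 180 174 177 176 174 174 176
157 147 110  54  53  60  55  50  51 152 135  37 100 106  72  83 167 183 174 174 152 174 180 173 171 175 175 174 173
158 151 123  91 146 152 123 102  84 153 144  91 104 109  94  97 159 180 173 173 150 174 158 127 130 163 173 176 174
159 121 109 137 196 178 136 112 123 170 197 199 191 162 168 178 166 169 173 172 13
[... 4669 characters left out ...]
 205
205 205 205 206 206 208 209 209 211 211 212 214 214 214 215 216 216 211 189 132 189 204 205 205 192 108 130 197 207
206 205 207 208 210 210 212 211 212 213 213 212 215 215 215 217 218 218 209 130 158 200 205 205 200 142  96 185 204
207 207 210 209 210 211 211 212 214 215 214 215 216 216 218 218 219 218 204 130 122 189 204 205 204 192 117 131 194
208 209 209 211 212 212 213 213 214 215 216 217 217 218 218 219 220 215 166 142 117 152 200 205 205 200 142  95 175
209 211 212 211 213 215 214 216 216 218 218 217 219 219 219 218 219 218 204 206 135 120 185 204 205 205 192 120 130
210 212 212 213 214 215 217 217 217 218 219 219 219 220 219 219 219 219 217 207 140 112 149 201 205 205 201 150  92
```

```bash
python3 -m inch '[{"slide":[0.0,-0.2,0],"yaw":0},{"slide":[0.0,-0.2,0],"yaw":0},{"slide":[0.0,-0.2,0],"yaw":0},{"slide":[0.0,-0.2,0],"yaw":0},{"slide":[0.0,-0.2,0],"yaw":0},{"slide":[0.0,-0.2,0],"yaw":0}]' 255
python3 - <<'E'
from workcell import *
import numpy as np
from h import *
np.set_printoptions(precision=4,suppress=True)
S=camera("side");T=camera("top");np.save("pics/top9.npy",T,allow_pickle=True);np.save("pics/side9.npy",S,allow_pickle=True)
a,b=190,138
V=T["frame"].max(2)[a:a+26,b:b+28].astype(int)
print("\n".join(f"{a+i} "+" ".join(f"{v:3d}" for v in r) for i,r in enumerate(V)))
psi=.80;h=np.array([np.cos(psi),np.sin(psi),0]);z=np.array([0,0,1.]);N=np.array([.5366,.3082,.0861])
u=h*.866+z*.5;n=-h*.5+z*.866
for p in(0,.01):
    print(p,"face",proj(T,N+(.038+p)*n),"flange",proj(T,N+(p+.005)*n),"lug",proj(T,N+(p+.005)*n+.028*u))
E
```

```text
clock: 16.83
position: [0.4322, -0.0017, 0.224]
ee_rot: [-0.376, 0.927, -0.001, -0.0]
ft_force: [-0.0, -0.2, -0.3]
grip_width: 0.001
grasp_force: 0.0
190 214 233 236 230 187 159 215  94  42  30  32  48  61  80 108 177 225 232 234 235 235 235 236 237 237 236 236 233
191 235 238 236 205  95  53  93  50  33  40  51  62  38  36  39  68 142 222 233 234 236 235 235 235 237 237 237 235
192 238 238 237 224 125  54  52  88 109 118 145 162 115 106 100  56  60 144 222 233 235 235 235 235 235 237 237 237
193 233 231 229 183 190 132 135 212 231 229 231 233 228 230 225 144  84  65 148 226 234 234 235 235 235 236 237 237
194 160 141 153 223 234 228 232 235 236 236 236 235 234 236 236 229 193 101  77 180 231 234 233 235 235 235 235 236
195  97  46  87 209 236 241 237 236 232 235 232 221 217 234 238 236 233 197  91  96 216 233 234 233 234 235 235 236
196  77  34  61 172 232 236 234 227 194 211 206 216 199 226 238 235 237 231 167  89 150 229 234 234 233 235 235 235
197  50  43 105 226 235 233 209 146 171 157 191 214 219 225 227 220 232 236 229 151 104 228 233 234 233 233 234 235
198  27  49 154 231 23
[... 1524 characters left out ...]
7 105 111 138 168 226 232 235 229 150  57  19  21  24  26  26  26  26  25  31
212 142 140 143 142 141 141 141 138 141 158 172 227 233 236 237 234 202  82  21  19  24  23  23  26  26  27  28  26
213 173 142 141 143 142 141 143 162 172 227 232 236 237 237 236 235 221  86  23  25  25  24  25  26  23  26  25  29
214 227 175 161 143 144 146 174 229 233 235 235 236 236 237 235 227 163  90  41  26  24  28  26  25  25  25  25  26
215 235 231 228 176 163 175 232 238 238 236 236 235 235 236 233 171 141 129  85  41  26  24  25  25  28  26  25  30
0 face [149.7686 203.0249] flange [147.9591 200.446 ] lug [140.3223 193.1258]
0.01 face [150.3335 203.83  ] flange [148.4988 201.2151] lug [140.8137 193.8508]
```

```bash
python3 - <<'E'
from h import *
np.set_printoptions(precision=4,suppress=True)
psi=.80;h=np.array([np.cos(psi),np.sin(psi),0]);l=np.array([-np.sin(psi),np.cos(psi),0]);z=np.array([0,0,1.]);N=np.array([.5366,.3082,.0861])
u=h*.866+z*.5;n=-h*.5+z*.866
T9,S9=load("top9"),load("side9");T1,S1=load("top1"),load("side1")
def dark(c,box,thr=75):
    x0,x1,y0,y1=box;V=c["frame"].max(2)[y0:y1,x0:x1].astype(float);w=np.clip((thr-V)/30,0,1)
    yy,xx=np.mgrid[y0:y1,x0:x1];return (w*xx).sum()/w.sum(),(w*yy).sum()/w.sum(),w.sum()
ft=dark(T9,(146,156,199,209));fs=dark(S9,(229,236,162,167));print("face",ft,fs)
F,e=tri(T9,ft[:2],S9,fs[:2]);d=F-N;print("face nest coords x,y,z",d@u,d@l,d@n,e)
# ring outer rim, bare: edges along rays from rim centre in both views
for c,nm in((T1,"top"),(S1,"side"),(T9,"top9"),(S9,"side9")):
    f=c["frame"].max(2).astype(np.float32)
    for g in (-150,-120,-90,-60,-30,0,30,60,90,120,150):
        r=np.radians(g);dr=np.cos(r)*u+np.sin(r)*l
        p=[proj(c,N+q*1e-3*dr) for q in range(19,39)]
        v=cv2.remap(f,np.float32([[q[0] for q in p]]),np.float32([[q[1] for q in p]]),cv2.INTER_LINEAR)[0]
        print(nm,g,v.astype(int).tolist())
E
```

```text
face (np.float64(150.20067643742948), np.float64(203.597519729425), np.float64(29.56666666666667)) (np.float64(231.72093023255812), np.float64(164.08837209302325), np.float64(7.166666666666667))
face nest coords x,y,z -0.0008203311085837328 0.0008686856185805281 0.0434122814849706 0.0017869534650433304
top -150 [27, 26, 26, 26, 27, 28, 29, 47, 75, 103, 148, 195, 230, 233, 235, 236, 236, 236, 236, 236]
top -120 [31, 28, 28, 28, 27, 27, 27, 47, 70, 96, 149, 202, 229, 231, 233, 234, 234, 234, 233, 233]
top -90 [32, 27, 26, 25, 25, 28, 35, 46, 71, 118, 165, 208, 226, 230, 232, 233, 234, 234, 234, 235]
top -60 [36, 28, 26, 26, 25, 26, 26, 39, 55, 76, 125, 180, 220, 227, 231, 233, 234, 234, 234, 234]
top -30 [35, 28, 26, 24, 25, 30, 38, 53, 73, 97, 129, 163, 188, 210, 226, 234, 234, 234, 232, 231]
top 0 [150, 151, 152, 157, 157, 159, 167, 183, 207, 226, 233, 235, 237, 237, 237, 236, 234, 226, 220, 217]
top 30 [38, 29, 24, 24, 24, 27, 30, 35, 50, 67, 91, 126, 162, 168, 161, 157, 158, 156, 156, 158]
top 60 [37, 31, 35, 50, 67, 91, 116, 137, 145, 152, 157, 160, 163, 166, 170, 174, 177, 180, 1
[... 3003 characters left out ...]
, 158, 130, 112, 105, 99, 97, 98, 99, 94, 86, 78, 69, 60, 63, 68]
side9 0 [202, 208, 214, 214, 213, 212, 211, 204, 194, 182, 170, 160, 174, 189, 203, 215, 211, 199, 186, 174]
side9 30 [160, 174, 191, 205, 221, 208, 191, 167, 146, 120, 110, 100, 93, 88, 86, 77, 70, 61, 53, 46]
side9 60 [131, 131, 131, 136, 141, 145, 147, 147, 147, 144, 141, 151, 160, 166, 170, 170, 177, 187, 195, 197]
side9 90 [142, 142, 143, 144, 144, 144, 144, 139, 132, 125, 118, 126, 138, 148, 162, 181, 202, 222, 230, 232]
side9 120 [146, 146, 143, 141, 130, 116, 102, 85, 80, 80, 84, 97, 112, 128, 140, 141, 141, 141, 141, 141]
side9 150 [198, 179, 154, 124, 96, 72, 53, 41, 30, 27, 30, 36, 49, 65, 82, 89, 93, 101, 114, 134]
```

The top view shows the flange circle against the ring rim: uphill edge at about 21.7 mm and downhill edge at about 26.7 mm in the mouth plane. That is what a 5 mm flange lying home should give; 10 mm proud would put the uphill edge at about 16 mm. The lug points into the keyway. Now I'll shut the bail by gripping its tab.

```bash
python3 -m inch '[{"slide":[0.01,0.03,0.03],"yaw":0.03},{"slide":[0.1325,0.339,0.046],"yaw":0.03},{"slide":[0.1325,0.339,0.046],"yaw":0.03},{"slide":[0.1325,0.339,0.046],"yaw":0.03},{"slide":[0.1325,0.339,0.046],"yaw":0.03},{"slide":[0.1325,0.339,0.046],"yaw":0.03},{"slide":[0.1325,0.339,0.046],"yaw":0.03},{"slide":[0.1325,0.339,0.046],"yaw":0.03},{"slide":[0.1325,0.339,0.046],"yaw":0.03},{"slide":[0.1325,0.339,0.046],"yaw":0.03},{"slide":[0.1325,0.339,0.046],"yaw":0.03},{"slide":[0.1325,0.339,0.046],"yaw":0.03},{"slide":[0.1325,0.339,0.046],"yaw":0.03}]' 105 25
python3 -m inch '[{"slide":[0,0,-0.03],"yaw":0},{"slide":[0,0,-0.06],"yaw":0},{"slide":[0,0,-0.06],"yaw":0},{"slide":[0,0,-0.06],"yaw":0}]'
python3 -m inch '[{"slide":[0,0,0],"yaw":0},{"slide":[0,0,0],"yaw":0},{"slide":[0,0,0],"yaw":0},{"slide":[0,0,0],"yaw":0},{"slide":[0,0,0],"yaw":0},{"slide":[0,0,0],"yaw":0}]' 255
```

```text
clock: 18.02
position: [0.5639, 0.3431, 0.2698]
ee_rot: [-0.394, 0.919, -0.0, -0.0]
ft_force: [0.8, -0.2, -0.2]
grip_width: 0.589
grasp_force: 0.0
clock: 18.35
position: [0.5634, 0.3423, 0.2098]
ee_rot: [-0.393, 0.919, -0.0, -0.001]
ft_force: [0.6, 0.2, 0.6]
grip_width: 0.591
grasp_force: 0.0
clock: 18.85
position: [0.5671, 0.3415, 0.213]
ee_rot: [-0.392, 0.92, -0.001, 0.003]
ft_force: [5.6, -5.7, 4.4]
grip_width: 0.203
grasp_force: 24.8
```

```bash
python3 -m inch '[{"slide":[0.0025,-0.0024,0.003],"yaw":0},{"slide":[-0.007,-0.0125,0.0032],"yaw":0},{"slide":[-0.017,-0.0225,0.0023],"yaw":0},{"slide":[-0.025,-0.031,-0.0008],"yaw":0},{"slide":[-0.0331,-0.039,-0.0048],"yaw":0},{"slide":[-0.0405,-0.0467,-0.0107],"yaw":0},{"slide":[-0.0475,-0.0539,-0.0173],"yaw":0},{"slide":[-0.0537,-0.0602,-0.0257],"yaw":0},{"slide":[-0.0593,-0.066,-0.0346],"yaw":0},{"slide":[-0.0593,-0.066,-0.0346],"yaw":0}]'
```

```text
clock: 19.68
position: [0.5047, 0.2761, 0.1759]
ee_rot: [-0.393, 0.92, -0.0, 0.0]
ft_force: [0.2, -4.3, 3.6]
grip_width: 0.204
grasp_force: 27.0
```

Still gripped, and the forces are low. Continue down to about θ = 0.42.

```bash
python3 -m inch '[{"slide":[-0.0045,-0.0047,-0.010],"yaw":0},{"slide":[-0.0085,-0.0087,-0.0209],"yaw":0},{"slide":[-0.0112,-0.0115,-0.0325],"yaw":0},{"slide":[-0.0131,-0.0134,-0.0442],"yaw":0},{"slide":[-0.0138,-0.0140,-0.056],"yaw":0},{"slide":[-0.0138,-0.0140,-0.056],"yaw":0}]'
```

```text
clock: 20.18
position: [0.4918, 0.263, 0.1182]
ee_rot: [-0.393, 0.919, -0.0, 0.0]
ft_force: [2.9, -4.4, 0.6]
grip_width: 0.202
grasp_force: 25.9
```

```bash
python3 -m inch '[{"slide":[0.0004,0.0004,-0.010],"yaw":0},{"slide":[0.001,0.001,-0.020],"yaw":0},{"slide":[0.0017,0.0018,-0.029],"yaw":0},{"slide":[0.0017,0.0018,-0.029],"yaw":0}]'
python3 -m inch '[{"slide":[0,0,0],"yaw":0},{"slide":[0,0,0],"yaw":0},{"slide":[0,0,0],"yaw":0}]' 120
python3 -m inch '[{"slide":[0,0,0.025],"yaw":0},{"slide":[0,0,0.055],"yaw":0},{"slide":[0,0,0.055],"yaw":0}]'
python3 -m inch '[{"slide":[0,0,0],"yaw":0},{"slide":[0,0,0],"yaw":0},{"slide":[0,0,0],"yaw":0},{"slide":[0,0,0],"yaw":0},{"slide":[0,0,0],"yaw":0},{"slide":[0,0,0],"yaw":0}]' 255
python3 - <<'E'
from workcell import *
from h import *
o=get_obs();print(o["position"]-np.array([.5588,.3311,.1149]))
E
```

```text
clock: 20.52
position: [0.4947, 0.2661, 0.0899]
ee_rot: [-0.394, 0.919, -0.0, 0.002]
ft_force: [7.2, -1.6, 2.8]
grip_width: 0.201
grasp_force: 26.2
clock: 20.77
position: [0.4921, 0.2659, 0.0901]
ee_rot: [-0.394, 0.919, 0.0, -0.0]
ft_force: [-0.1, -0.2, 0.3]
grip_width: 0.534
grasp_force: 0.0
clock: 21.02
position: [0.4946, 0.267, 0.1506]
ee_rot: [-0.394, 0.919, 0.001, 0.003]
ft_force: [1.2, 0.6, 0.3]
grip_width: 0.531
grasp_force: 0.0
clock: 21.52
position: [0.4924, 0.2651, 0.1449]
ee_rot: [-0.394, 0.919, -0.0, -0.001]
ft_force: [0.1, -0.5, 0.1]
grip_width: 0.003
grasp_force: 0.0
[-0.06639073 -0.06598583  0.02996033]
```

```bash
python3 -m inch '[{"slide":[0.0057,0.0035,0],"yaw":0},{"slide":[0.0057,0.0035,-0.012],"yaw":0},{"slide":[0.0057,0.0035,-0.024],"yaw":0},{"slide":[0.0057,0.0035,-0.036],"yaw":0},{"slide":[0.0057,0.0035,-0.045],"yaw":0},{"slide":[0.0057,0.0035,-0.045],"yaw":0}]'
python3 -m inch '[{"slide":[0,0,-0.005],"yaw":0},{"slide":[0,0,-0.010],"yaw":0},{"slide":[0,0,-0.012],"yaw":0},{"slide":[0,0,-0.012],"yaw":0}]'
python3 -m inch '[{"slide":[0,0,-0.002],"yaw":0},{"slide":[0,0,-0.004],"yaw":0},{"slide":[0,0,-0.004],"yaw":0}]'
```

```text
clock: 22.02
position: [0.4973, 0.268, 0.0978]
ee_rot: [-0.394, 0.919, -0.0, -0.002]
ft_force: [-0.5, -0.8, -0.7]
grip_width: 0.002
grasp_force: 0.0
clock: 22.35
position: [0.4988, 0.269, 0.0893]
ee_rot: [-0.394, 0.919, 0.0, 0.001]
ft_force: [-2.8, -1.3, 9.8]
grip_width: -0.001
grasp_force: 4.4
clock: 22.6
position: [0.4994, 0.2695, 0.0878]
ee_rot: [-0.394, 0.919, 0.001, 0.001]
ft_force: [-10.6, -6.4, 31.7]
grip_width: 0.0
grasp_force: 16.4
```

```bash
python3 -m inch '[{"slide":[0,0,0.03],"yaw":0},{"slide":[0,0,0.07],"yaw":0},{"slide":[-0.03,-0.06,0.12],"yaw":0},{"slide":[-0.06,-0.26,0.12],"yaw":0},{"slide":[-0.06,-0.26,0.12],"yaw":0},{"slide":[-0.06,-0.26,0.12],"yaw":0},{"slide":[-0.06,-0.26,0.12],"yaw":0},{"slide":[-0.06,-0.26,0.12],"yaw":0},{"slide":[-0.06,-0.26,0.12],"yaw":0}]'
python3 - <<'E'
from workcell import *
from h import *
np.set_printoptions(precision=1,suppress=True)
T=camera("top");S=camera("side");np.save("pics/top10.npy",T,allow_pickle=True);np.save("pics/side10.npy",S,allow_pickle=True)
psi=.80;h=np.array([np.cos(psi),np.sin(psi),0]);l=np.array([-np.sin(psi),np.cos(psi),0]);z=np.array([0,0,1.]);N=np.array([.5366,.3082,.0861])
u=h*.866+z*.5;n=-h*.5+z*.866;H=N+.042*u+.009*n
for th in(0,.1,.2,.3,.5):
    q=lambda s,y:H+s*(-np.cos(th)*u+np.sin(th)*n)+y*l
    print(th,"top: xbar",proj(T,q(.076,.0215)),proj(T,q(.076,-.0215)),"tab",proj(T,q(.089,0)),"lip",proj(T,q(.1055,0)),"side: tab",proj(S,q(.089,0)),"lip",proj(S,q(.1055,0)))
print("roller",proj(T,N-.0645*u+.0136*n),proj(S,N-.0645*u+.0136*n))
a,b=196,146
V=T["frame"].max(2)[a:a+30,b:b+30].astype(int)
print("\n".join(f"{a+i} "+" ".join(f"{v:3d}" for v in r) for i,r in enumerate(V)))
V=S["frame"].max(2)[170:192,222:246].astype(int)
print("\n".join(f"{170+i} "+" ".join(f"{v:3d}" for v in r) for i,r in enumerate(V)))
E
```

```text
clock: 23.35
position: [0.4374, 0.0049, 0.2049]
ee_rot: [-0.392, 0.92, 0.0, 0.0]
ft_force: [1.7, -0.2, 1.0]
grip_width: 0.002
grasp_force: 0.0
0 top: xbar [151.4 215.2] [163.2 203.8] tab [160.7 212.8] lip [165.1 216.9] side: tab [231.2 181.1] lip [230.1 185. ]
0.1 top: xbar [151.7 215.8] [163.5 204.3] tab [161.2 213.4] lip [165.6 217.7] side: tab [230.7 179.4] lip [229.4 183. ]
0.2 top: xbar [151.9 216.1] [163.7 204.6] tab [161.4 213.8] lip [165.9 218.2] side: tab [230.2 177.5] lip [228.8 180.8]
0.3 top: xbar [151.8 216.3] [163.7 204.7] tab [161.3 214. ] lip [165.9 218.5] side: tab [229.8 175.4] lip [228.3 178.3]
0.5 top: xbar [150.9 216. ] [163.  204.3] tab [160.5 213.6] lip [164.9 218.1] side: tab [229.2 170.8] lip [227.6 172.8]
roller [165.6 217.6] [229.7 184.4]
196 194 211 205 217 199 225 231 169 151 199 208 123 153 227 234 234 233 235 235 235 235 236 236 237 236 234 210 180 169 170
197 172 155 193 215 218 224 226 203 155 148 197 199 148 227 233 234 233 232 234 235 235 235 236 237 237 236 234 213 180 169
198 221 207 202 230 237 242 239 227 185 147 148 193 216 223 233 233 234 233 
[... 4895 characters left out ...]

185 236 237 210 163 127 106 100  81  64 191 178  85  92 109 211 235 236 235 233 233 235 236 236 235
186 237 234 232 218 201 218 221 179 151 189 169  99  84  77 196 234 237 234 233 235 235 236 235 235
187 235 214 141  95 101 100 107 112 117 130 144 124  95  78 139 220 236 235 233 234 234 235 236 238
188 233 179  98  95 106 100 106 105 103 107 135 121  87  75 167 227 236 235 235 236 235 236 237 235
189 188 110  63  89 104 101 104 101 104 103 112 108  86  75 173 229 236 235 235 236 236 236 236 225
190 140 105  71  70  91 104 102 103 105 103  99 108  89 101 211 237 235 235 235 236 236 236 237 221
191 142 123  82  53  92 109 106 109 109 106  92  63  61 114 213 236 235 236 236 233 232 231 236 212
```

```bash
python3 - <<'E'
from workcell import *
from h import *
T9,T10,S9,S10=[load(k)["frame"].max(2).astype(int) for k in("top9","top10","side9","side10")]
print("top diff catch rear");
for y in range(214,228):print(y,T9[y,160:180].tolist(),T10[y,160:180].tolist())
print("side");
for y in range(176,190):print(y,S9[y,222:238].tolist(),S10[y,222:238].tolist())
S=camera("side")["frame"].max(2).astype(int);print("moved since?",np.abs(S-S10)[165:195,220:245].max())
E
```

```text
top diff catch rear
214 [26, 25, 25, 25, 25, 26, 31, 49, 108, 201, 122, 91, 115, 156, 225, 214, 181, 172, 169, 167] [209, 209, 210, 209, 208, 207, 200, 154, 121, 202, 121, 90, 112, 153, 224, 214, 180, 171, 171, 166]
215 [25, 25, 28, 26, 25, 30, 50, 71, 102, 193, 184, 113, 94, 103, 145, 167, 171, 170, 165, 136] [209, 208, 211, 209, 209, 208, 199, 151, 114, 194, 184, 112, 95, 102, 143, 166, 169, 169, 166, 137]
216 [24, 25, 25, 26, 30, 46, 67, 81, 92, 122, 190, 187, 119, 92, 100, 127, 162, 162, 134, 79] [201, 209, 209, 210, 209, 202, 164, 102, 95, 119, 190, 184, 117, 91, 98, 126, 163, 163, 135, 79]
217 [25, 23, 26, 35, 49, 67, 79, 92, 98, 96, 131, 204, 198, 119, 106, 135, 160, 132, 77, 70] [95, 196, 210, 208, 201, 161, 105, 93, 96, 95, 126, 189, 196, 121, 107, 137, 160, 130, 78, 70]
218 [28, 27, 34, 58, 68, 80, 91, 105, 148, 118, 103, 132, 193, 203, 153, 157, 131, 76, 46, 117] [37, 97, 203, 202, 162, 104, 91, 107, 148, 119, 102, 127, 191, 203, 154, 158, 130, 74, 46, 116]
219 [47, 41, 59, 81, 82, 92, 106, 157, 181, 147, 135, 181, 193, 178, 161, 130, 79, 48, 78, 157] [47, 45, 108, 159, 10
[... 3162 characters left out ...]
106, 100, 81, 64, 191, 178, 85, 92, 109, 211, 235]
186 [237, 233, 234, 218, 203, 219, 219, 181, 153, 190, 172, 95, 85, 75, 195, 233] [237, 234, 232, 218, 201, 218, 221, 179, 151, 189, 169, 99, 84, 77, 196, 234]
187 [237, 213, 141, 97, 97, 99, 106, 111, 113, 131, 145, 122, 95, 77, 138, 220] [235, 214, 141, 95, 101, 100, 107, 112, 117, 130, 144, 124, 95, 78, 139, 220]
188 [233, 181, 95, 97, 104, 104, 102, 103, 105, 107, 136, 123, 89, 75, 166, 226] [233, 179, 98, 95, 106, 100, 106, 105, 103, 107, 135, 121, 87, 75, 167, 227]
189 [188, 108, 66, 89, 107, 104, 105, 104, 105, 104, 112, 108, 86, 75, 173, 229] [188, 110, 63, 89, 104, 101, 104, 101, 104, 103, 112, 108, 86, 75, 173, 229]
moved since? 54
```

```bash
python3 -m inch '[{"slide":[0,0,0.005],"yaw":0},{"slide":[0,0,0.005],"yaw":0},{"slide":[0,0,0.005],"yaw":0},{"slide":[0,0,0.005],"yaw":0},{"slide":[0,0,0.005],"yaw":0},{"slide":[0,0,0.005],"yaw":0}]'
python3 - <<'E'
from workcell import *
from h import *
S10=load("side10")["frame"].max(2).astype(int);T10=load("top10")["frame"].max(2).astype(int);T0=load("top0")["frame"].max(2).astype(int)
S=camera("side")["frame"].max(2).astype(int);T=camera("top")["frame"].max(2).astype(int)
d=np.abs(S-S10)[165:195,220:245];print(d.max(),np.argwhere(d>25)[:12]+[165,220])
d=np.abs(T-T10)[190:225,138:175];print(d.max(),(d>25).sum())
for nm,(x,y) in dict(tin=(238,213),bottle=(265,240),wick=(240,242),solder=(208,265)).items():
    print(nm,np.abs(T-T0)[y-9:y+10,x-9:x+10].mean())
E
```

```text
clock: 24.0
position: [0.4383, 0.0091, 0.2092]
ee_rot: [-0.394, 0.919, 0.0, -0.0]
ft_force: [-0.8, -0.0, -1.0]
grip_width: 0.0
grasp_force: 0.0
157 [[165 240]
 [165 241]
 [165 242]
 [165 244]
 [166 244]
 [167 242]
 [167 243]
 [167 244]
 [168 242]
 [168 243]
 [168 244]
 [169 242]]
6 0
tin 41.18282548476454
bottle 95.59556786703601
wick 43.59279778393352
solder 10.839335180055402
```

The catch is back at rest and the tab lies under the roller, unchanged after more than a second. The only differences are the arm's moving shadow. I'll check the bystanders quickly, then hand in.

```bash
python3 - <<'E'
from workcell import *
from h import *
a=load("side0")["frame"].astype(int);b=camera("side")["frame"].astype(int)
for nm,f in(("tin",lambda f:(f[...,0]>150)&(f[...,1]<70)),("bottle",lambda f:(f.max(2)<75)),("wick",lambda f:(f[...,0]>150)&(f[...,2]<90)&(f[...,1]>110))):
    for im in(a,b):
        y,x=np.nonzero(f(im)[205:245,225:272]);print(nm,len(x),x.mean()+225,y.mean()+205)
print(hand_in())
E
```

```text
tin 45 262.3333333333333 217.3111111111111
tin 58 263.62068965517244 217.56896551724137
bottle 270 253.5814814814815 228.6
bottle 257 253.14396887159532 228.8599221789883
wick 25 246.6 223.4
wick 25 246.68 223.64
the job is handed in; nothing more can be done
None
```

I handed the job in at about 24 s of the 58 s limit: the module looks seated home with its key in the keyway, and the bail's tab is under the spring catch, which is back at rest. The wick reel, flux tin and flux bottle look unmoved; the solder reel got only a rough picture comparison and the microscope none. The fingers twice pressed harder than I intended: about 55 N on the bail at its stop, and about 34 N on the tab when snapping it shut.

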